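Set equal cooling gaps between modules on a rail

ROBOT

A 7-joint arm with a two-finger parallel gripper is mounted at the origin on a cart in front of the work surface, level with it; the furniture and walls round the work are solid. World frame = base frame: x ahead of the robot, y to its left, z up, the work surface at z = 0. Lengths are in m, angles in rad, forces in N, time in s.
With the tool pointing down it reaches from about 0.425 to 1.025 m from the base axis. Payload 3.6 kg.
Tool frame: the origin (TCP) lies between the finger pads; the fingertips stand 14 mm ahead of it and the grasp point (between the pads) lies 5 mm behind it; z points along the fingers, y is the line along which they close (so a half turn about z gives the same grasp; the last joint's range is limited). The gripper opens to 85 mm and grips with 20 to 120 N. Pads are 22 mm wide; open, the fingers measure 114 mm over their backs; the gripper's body (76 mm by 85 mm) begins 54 mm behind the grasp point. The pads swing forward as they close: fully open they stand 13 mm farther back than shut.
Start: joints at [1.165, 0.591, 0.048, 1.609, -0.033, 0.943, -0.034], TCP at [0.222, -0.69, 0.245] pointing down, gripper open.
Joint ranges: [-2.69, 2.69], [-0.47, 2.24], [-1.27, 1.36], [0.19, 2.51], [-1.53, 4.68], [0.08, 2.07], [-3.09, 3.09]. Speed limits (rad/s): [2.57, 2.57, 3.14, 3.14, 3.14, 3.14, 3.14].

INTERFACE

Orientations are given as a unit quaternion [w, x, y, z].
In Python, from plant import ctrl, solve_ik, status, capture, get_calibration gives the robot as it stands. Calls block until the motion is done:
- ctrl.move_pose(position, orientation): joint-space move of the TCP to a pose.
- ctrl.move_l(position, rotation=None, feed=0.15): straight line of the TCP; rotation=None keeps the orientation; feed is the mean speed in m/s.
- ctrl.move_j(angles): joint-space move.
- ctrl.grip(opening, grip_force=None): opening from 0.0 (shut) to 1.0 (fully open); grip_force is the grip in N (None keeps the last); returns when the fingers have stopped.
- ctrl.sleep(seconds).
- solve_ik(position, orientation): joint angles nearest the present ones, or None.
- status.sense(): the state.
- capture(name): name is "scene" or "top"; returns (picture, depth): 480x640x3 uint8, red, green, blue; 480x640 float32, m along the optical axis (not along the pixel's ray), 0 where there is no reading.
- get_calibration(name): a dict with "fx", "fy", "cx", "cy" (pixels), "rvec" (rotation vector, rad) and "tvec" (3), from world to camera coordinates, as OpenCV has them. Camera axes: x right, y down, z forward; pixel columns grow to the right and rows downward; lengths in m; the calibration is good to about 2 mm. A picture is of the moment at which its call begins. get_calibration takes no time and is no camera call.
A pose or a line that the arm cannot do raises ctrl.PlanningError and nothing moves.
- ctrl.sign_off(): hands the job in; it is judged then, once.
The state is a dict: "t": time; "qpos": joint angles; "joint_vel": joint speeds; "joint_efforts": joint torques, N m; "tcp_pos": TCP position; "orientation": TCP orientation; "contact_force": force on the tool from outside, world axes, zero at the start; "moment": the same for the moment, N m; "grip_width": opening from 0.0 (shut) to 1.0 (fully open); "grasp_force": force on a finger pad.
Only numpy, scipy, OpenCV 4.12 (cv2) and the standard library are available. Lean on these libraries where they do the work, as an engineer would, in place of code of your own. Each camera call takes 0.05 s, during which the arm holds its last target. There are 200 camera calls.

TASK

Set equal cooling gaps, one spacer wide, along the row of modules on the rail: beginning at the blue end module, which is screwed down, push the yellow-handled spacer down between each neighbouring pair in turn, so that it wedges the next grey module along to the right, and lift it out again for the next gap. The modules already spaced must keep their gaps. At the end stand the spacer upright on the green mat again and let go of it.

Things in the scene. Friction and masses are not known exactly. Their poses are not given: they have to be found in the camera images.
- rail: grey board, 90 x 290 mm, fixed to the desk, with an aluminium rail along it whose top is 12 mm above the desk. Origin: centre of the board's underside; y runs along the rail to the left, x across it away from the robot, z up. From left to right it carries a fixed blue end module and three grey modules that slide stiffly along it (about 2 N), stay where left and cannot lift or turn
- end_face (a point): centre of the upright part of the right side of the blue end module, 14 mm above the rail's top; axes as rail's. Every module, blue or grey, is 46 mm wide along the rail, 60 mm deep across it and 54 mm high above the rail; its sides are upright for the lower 28 mm, then slope inwards by 16 mm each to a 14 mm wide top
- module_1_left_face (a point): centre of the upright part of the left side of the first grey module, next to the blue one, 14 mm above the rail's top; axes as rail's. At the start each grey module stands 6 to 12 mm left of its proper place; gaps are measured between upright sides
- module_1_right_face (a point): centre of the upright part of the right side of the first grey module, counted from the blue one, 14 mm above the rail's top; axes as rail's
- module_2_left_face (a point): centre of the upright part of the left side of the second grey module, counted from the blue one, 14 mm above the rail's top; axes as rail's
- module_2_right_face (a point): centre of the upright part of the right side of the second grey module, counted from the blue one, 14 mm above the rail's top; axes as rail's
- module_3_left_face (a point): centre of the upright part of the left side of the third grey module, counted from the blue one, 14 mm above the rail's top; axes as rail's
- module_3_right_face (a point): centre of the upright part of the right side of the third grey module, counted from the blue one, 14 mm above the rail's top; axes as rail's
- spacer_centre (a point): centre (half-way up) of the upright loose spacer, 115 mm tall, 160 g. Lower 65 mm: aluminium block 20 mm thick along y, 54 mm along x (lowest 6 mm only 16 mm thick). Upper 50 mm: yellow handle 16 mm thick along y, 40 mm along x; grip it across the 16 mm about 35 mm above this point, so that the fingers clear the modules. z up; a half turn about z makes no difference
- mat: green mat, 100 x 100 mm, 3 mm thick, fixed to the desk; origin at the centre of its underside; z up
There are look-alikes about, which are no part of the job. Of the things that look like the part that bears spacer_centre, take the one that is nearest to the robot's base at the start.

How it is judged:
On the way, in this order (a step that is already met when the one before it is completed fails the run):
1. the spacer is pushed down between the blue end module and the first grey module, setting that gap to 20 mm within 3 mm (y of end_face in the frame of module_1_left_face between 0.017 and 0.023 m and y of spacer_centre in the frame of end_face between -0.015 and -0.005 m and x of spacer_centre in the frame of end_face between -0.025 and 0.025 m and z of spacer_centre in the frame of rail below 0.088 m), for 0.2 s.
2. the spacer is pushed down between the first and second grey modules, setting that gap to 20 mm within 3 mm (y of module_1_right_face in the frame of module_2_left_face between 0.017 and 0.023 m and y of spacer_centre in the frame of module_1_right_face between -0.015 and -0.005 m and x of spacer_centre in the frame of module_1_right_face between -0.025 and 0.025 m and z of spacer_centre in the frame of rail below 0.088 m), for 0.2 s.
3. the spacer is pushed down between the second and third grey modules, setting that gap to 20 mm within 3 mm (y of module_2_right_face in the frame of module_3_left_face between 0.017 and 0.023 m and y of spacer_centre in the frame of module_2_right_face between -0.015 and -0.005 m and x of spacer_centre in the frame of module_2_right_face between -0.025 and 0.025 m and z of spacer_centre in the frame of rail below 0.088 m), for 0.2 s.
At the end, for the whole second after the job is handed in: all three gaps in the row are 20 mm within 3 mm; the spacer stands upright on the green mat (its centre within 50 mm of the mat's centre), released (y of end_face in the frame of module_1_left_face between 0.017 and 0.023 m and y of module_1_right_face in the frame of module_2_left_face between 0.017 and 0.023 m and y of module_2_right_face in the frame of module_3_left_face between 0.017 and 0.023 m and horizontal distance between spacer_centre and mat below 0.05 m and angle between spacer_centre's own z axis and vertical below 0.1 rad and z of spacer_centre in the frame of mat below 0.065 m and contact force between spacer and the fingers below 0.1 N); the robot touches nothing.
It also fails if it takes over 64 s, if anything falls off the work surface, if the arm or the gripper's body presses on something with over 40 N, if the wrist force passes 120 N, or if a joint passes its speed limit or range.

## Working session

There is one attempt and no reset: what is moved stays moved. The work goes in short steps, each a Python script; the robot and the scene stay as the last script left them, time stands still between calls to the robot, and variables do not carry over. Pictures are saved under pics/ and viewed, at most 10 in all, crops included, and the job is handed in when it is done.

```bash
ls; mkdir -p pics; python3 - <<'E'
from plant import *
import cv2,numpy as np
for n in("scene","top"):
    p,d=capture(n); cv2.imwrite(f"pics/{n}0.png",p[:,:,::-1]); np.savez(f"{n}0.npz",p=p,d=d)
    c=get_calibration(n);R=cv2.Rodrigues(np.array(c["rvec"]))[0];print(n,c,-R.T@np.array(c["tvec"]))
s=status.sense();print(s)
E
```

```text
pics
scene {'fx': 482.76484997515433, 'fy': 482.76484997515433, 'cx': 321.26954121325804, 'cy': 238.62540668607227, 'rvec': array([ 1.1280396 , -2.32152254,  1.05466988]), 'tvec': array([0.2856211 , 0.33336837, 0.55734346])} [0.0254834  0.35089227 0.6160932 ]
top {'fx': 434.8817429525315, 'fy': 434.8817429525315, 'cx': 316.7369806041289, 'cy': 242.84243541460995, 'rvec': array([ 2.27952925, -1.92381408,  0.19639331]), 'tvec': array([-0.12656985,  0.52223833,  0.82482385])} [ 0.36296203 -0.06475385  0.91277198]
{'t': 0.1, 'qpos': array([ 1.16554128,  0.59203634,  0.04831   ,  1.60973156, -0.03330003,
        0.94267902, -0.03370279]), 'joint_vel': array([ 0.00052402, -0.00138028, -0.00162615, -0.00170033, -0.00048807,
        0.00153934,  0.00157728]), 'joint_efforts': array([ 4.78780901e-03, -5.49994791e+01,  1.55349232e+00, -1.98822784e+01,
        9.74528608e-03,  3.94812392e-03, -3.69966330e-06]), 'tcp_pos': array([ 0.22216071, -0.68935383,  0.24423483]), 'orientation': array([-1.00132204e-03,  9.87869590e-01,  1.55282399e-01, -2.17593224e-04]), 'contact_force': array([-0.36880608, -0.80238718, -0.8604122 ]), 'moment': array([-0.0543411 ,  0.00220445, -0.0148118 ]), 'grasp_force': 0.0, 'grip_width': 1.002464513233534}
```

View pics/scene0.png

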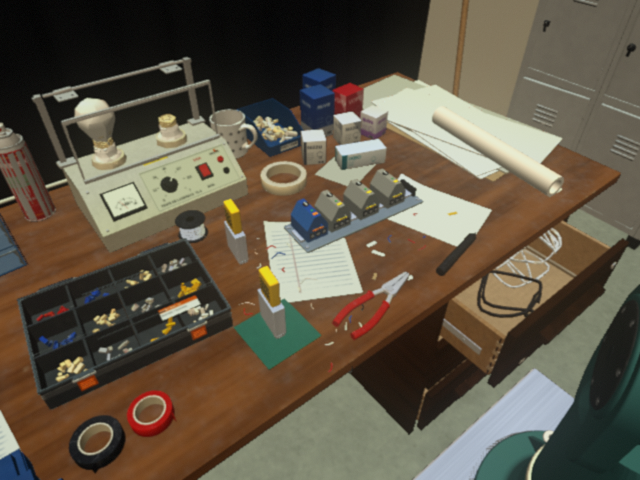

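View pics/top0.png

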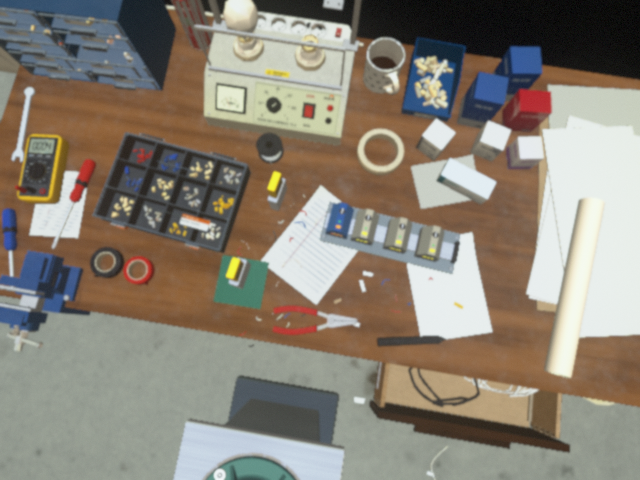

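```bash
cat > h.py <<'E'
from plant import *
import cv2,numpy as np
def cal(n):
    c=get_calibration(n);R=cv2.Rodrigues(np.array(c["rvec"]))[0]
    return c,R,np.array(c["tvec"])
def cloud(n,d):
    c,R,t=cal(n);v,u=np.mgrid[:480,:640]
    P=np.stack([(u-c["cx"])/c["fx"]*d,(v-c["cy"])/c["fy"]*d,d],-1)
    return (P-t)@R
def onplane(n,uv,z):
    c,R,t=cal(n);uv=np.atleast_2d(uv).astype(float)
    r=np.c_[(uv[:,0]-c["cx"])/c["fx"],(uv[:,1]-c["cy"])/c["fy"],np.ones(len(uv))]@R
    o=-R.T@t
    return o+r*((z-o[2])/r[:,2])[:,None]
def proj(n,X):
    c,R,t=cal(n);p=np.atleast_2d(X)@R.T+t
    return np.c_[p[:,0]/p[:,2]*c["fx"]+c["cx"],p[:,1]/p[:,2]*c["fy"]+c["cy"]]
E
python3 - <<'E'
from h import *
for n in("top","scene"):
    z=np.load(n+"0.npz");p,d=z["p"],z["d"];W=cloud(n,d);hsv=cv2.cvtColor(p,cv2.COLOR_RGB2HSV)
    v,u=np.mgrid[:480,:640]
    print(n)
    box=(lambda a,b,c,e:(u>a)&(u<b)&(v>c)&(v<e))
    bm=box(205,280,245,315) if n=="top" else box(225,330,255,375)
    br=box(310,475,190,285) if n=="top" else box(275,435,160,255)
    H=W[...,2]
    y=bm&(hsv[...,0]>18)&(hsv[...,0]<36)&(hsv[...,1]>120)&(d>0)
    t=y&(H>.110)&(H<.126); q=W[t];print("handle top",t.sum(),q.mean(0),cv2.minAreaRect((q[:,:2]*1000).astype(np.float32)))
    g=bm&(hsv[...,0]>60)&(hsv[...,0]<90)&(hsv[...,1]>80)&(H<.015)
    q=W[g];print("mat",g.sum(),q.mean(0),cv2.minAreaRect((q[:,:2]*1000).astype(np.float32)))
    t=br&(H>.061)&(H<.072)
    k,l=cv2.connectedComponents(t.astype(np.uint8))
    for i in range(1,k):
        q=W[l==i]
        if len(q)>15: print("top",len(q),q.mean(0).round(4),cv2.minAreaRect((q[:,:2]*1000).astype(np.float32)))
    desk=box(240,300,320,330) if n=="top" else box(330,380,320,330)
    print("desk z",np.median(H[desk]))
    a=p[165:315,205:470] if n=="top" else p[160:360,225:435]
    cv2.imwrite(f"pics/{n}_crop.png",cv2.resize(a,None,fx=3,fy=3,interpolation=cv2.INTER_CUBIC)[:,:,::-1])
E
```

```text
top
handle top 192 [0.45059366 0.10573206 0.11878837] ((451.3741760253906, 106.64057922363281), (16.585079193115234, 39.60269546508789), 81.26161193847656)
mat 1441 [0.42989361 0.10275731 0.00431355] ((438.05133056640625, 107.37017822265625), (95.17436981201172, 95.84789276123047), 0.7682665586471558)
top 323 [ 0.594  -0.0746  0.0664] ((594.6494750976562, -74.52970886230469), (24.77722930908203, 61.0640754699707), 84.15523529052734)
top 326 [ 0.5892 -0.1281  0.0666] ((590.0704956054688, -128.86578369140625), (24.08563995361328, 60.48246765136719), 83.50325775146484)
top 317 [ 0.5832 -0.1971  0.0666] ((584.1585693359375, -196.6770477294922), (24.467039108276367, 61.4471549987793), 84.99652099609375)
top 323 [ 0.5777 -0.2645  0.0665] ((578.615478515625, -264.8542785644531), (23.58912467956543, 60.559669494628906), 85.24969482421875)
desk z 0.0012094554714911874
scene
handle top 255 [0.44836363 0.10743695 0.11707193] ((451.1292724609375, 106.33441162109375), (14.96135425567627, 41.2196159362793), 79.64644622802734)
mat 2460 [0.42976065 0.11214871 0.00341443] ((437.93414306640625, 106.78921508789062), (99.84580993652344, 98.32807159423828), 0.4369591474533081)
top 213 [ 0.5754 -0.2632  0.0659] ((577.6260986328125, -264.2856750488281), (22.153961181640625, 62.191097259521484), 83.90913391113281)
top 224 [ 0.5814 -0.1963  0.0657] ((583.6805419921875, -197.98019409179688), (20.514537811279297, 62.01579284667969), 86.80789184570312)
top 237 [ 0.5873 -0.1267  0.0658] ((589.0784912109375, -127.84996795654297), (20.462617874145508, 63.735557556152344), 85.69527435302734)
top 249 [ 0.5918 -0.0731  0.0658] ((593.9649658203125, -73.5468978881836), (21.31906509399414, 62.294952392578125), 87.1791763305664)
desk z 0.001125533242099979
```

View pics/top_crop.png

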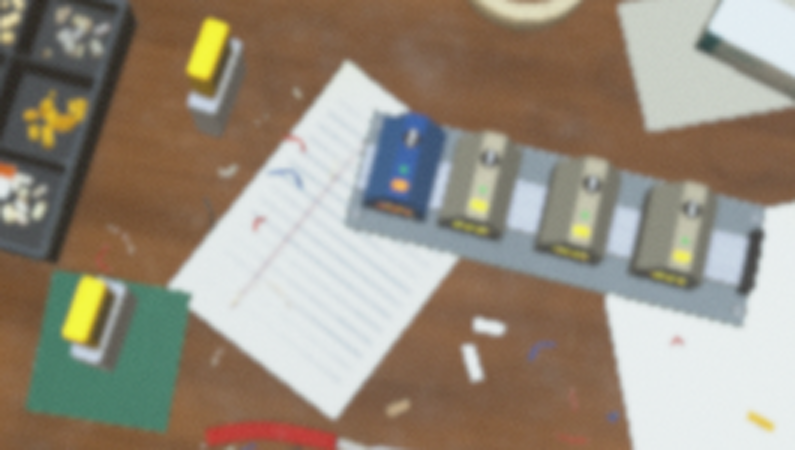

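View pics/scene_crop.png

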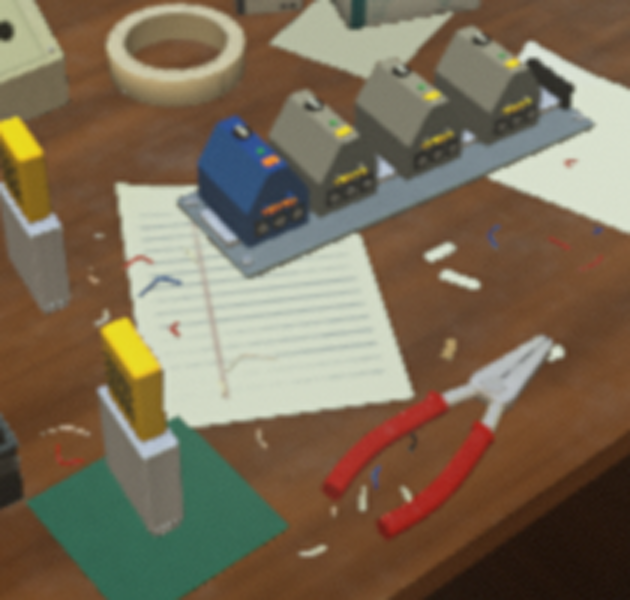

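The top picture shows the mat with the wanted spacer (handle about (235,268)), the other spacer at (275,187), and the blue and grey modules at (340,218), (365,226), (398,234) and (431,242). Both cameras agree to about 1 mm, and the heights are right (0.066 and 0.118). Next I grasp the spacer. Then I touch the blue module's free left face with it, so the face position comes from the robot's own frame.

```bash
cat >> h.py <<'E'
TH=-0.086
B=np.array([.5943,-.0740]); RT=np.array([np.sin(TH),-np.cos(TH)])   # blue centre, rail right
def q(th): return [0,np.cos(th/2),np.sin(th/2),0]
def tz(c): return c+.030       # TCP height for a spacer-centre height
def st(m=""):
    s=status.sense();f=np.array(s["contact_force"]);p=np.array(s["tcp_pos"])
    print(m,"t%.2f"%s["t"],p.round(4),"s=%.4f"%((p[:2]-B)@RT),"F",f.round(1),"w%.3f g%.0f"%(s["grip_width"],s["grasp_force"]),flush=True);return s
E
python3 - <<'E'
from h import *
S=[.4512,.1065]
ctrl.move_pose([*S,.19],q(-.165)); st("above")
ctrl.grip(.6)
ctrl.move_l([*S,tz(.0605)],feed=.12); st("at")
ctrl.grip(0.,80); st("grip")
ctrl.move_l([*S,.21],feed=.2); st("lift")
p=B-RT*.041
ctrl.move_pose([*p,.20],q(TH)); st("probe above")
for n in("scene","top"):
    im,_=capture(n); cv2.imwrite(f"pics/{n}1.png",im[:,:,::-1])
print(status.sense()["qpos"].round(2))
E
```

```text
above t3.02 [0.4517 0.1059 0.19  ] s=-0.1670 F [ 0.2  0.1 -0.6] w0.999 g0
at t4.43 [0.4516 0.1066 0.0909] s=-0.1677 F [ 0.2 -0.4  0.2] w0.598 g0
grip t4.85 [0.4517 0.1066 0.0911] s=-0.1677 F [-0.6  0.1  6.3] w0.174 g78
lift t5.60 [0.4503 0.1061 0.2092] s=-0.1671 F [ 0.4 -0.5 -2.1] w0.175 g78
probe above t6.42 [ 0.5964 -0.0323  0.1984] s=-0.0417 F [ 0.1  0.5 -1.6] w0.176 g78
[ 0.06  0.49 -0.12  1.94  0.08  0.72 -1.76]
```

View pics/scene1.png

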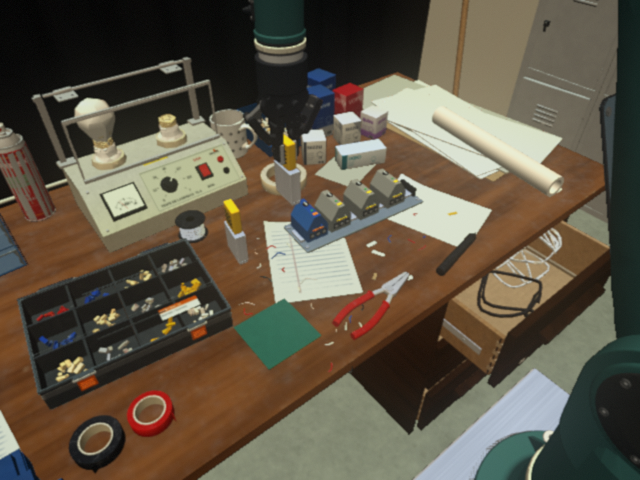

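The spacer is gripped upright at about (288,175) and the mat is empty. Next I probe the blue module's left face.

```bash
python3 - <<'E'
from h import *
z=tz(.078)
p=B-RT*.041; ctrl.move_l([*p,z],feed=.12); s=st("down"); f0=np.array(s["contact_force"])[:2]@RT
for k in range(24):
    p=B-RT*(.0405-.0006*k); ctrl.move_l([*p,z],feed=.02)
    s=status.sense(); f=np.array(s["contact_force"])[:2]@RT-f0
    print("%.4f %.4f f%.1f t%.1f"%((p-B)@RT,(np.array(s["tcp_pos"])[:2]-B)@RT,f,s["t"]))
    if f<-4: break
ctrl.move_l([*(B-RT*.040),z],feed=.05); st("back")
ctrl.move_l([*(B-RT*.040),tz(.15)],feed=.2); st("up")
E
```

```text
down t7.44 [ 0.5985 -0.033   0.1086] s=-0.0412 F [ 0.8  0.3 -1.7] w0.177 g78
-0.0405 -0.0404 f-0.5 t7.7
-0.0399 -0.0398 f0.4 t7.9
-0.0393 -0.0392 f1.2 t8.2
-0.0387 -0.0386 f0.2 t8.4
-0.0381 -0.0380 f0.0 t8.7
-0.0375 -0.0374 f0.8 t8.9
-0.0369 -0.0368 f0.6 t9.2
-0.0363 -0.0362 f0.2 t9.4
-0.0357 -0.0356 f1.4 t9.7
-0.0351 -0.0350 f1.5 t9.9
-0.0345 -0.0344 f0.6 t10.2
-0.0339 -0.0338 f0.6 t10.4
-0.0333 -0.0332 f-0.6 t10.7
-0.0327 -0.0326 f-0.3 t10.9
-0.0321 -0.0320 f1.0 t11.2
-0.0315 -0.0314 f0.5 t11.4
-0.0309 -0.0311 f-0.7 t11.7
-0.0303 -0.0309 f-1.4 t11.9
-0.0297 -0.0308 f-3.4 t12.2
-0.0291 -0.0306 f-4.8 t12.4
back t12.81 [ 0.5976 -0.0348  0.108 ] s=-0.0393 F [-0.6 -0.2 -1.5] w0.174 g78
up t13.32 [ 0.5973 -0.0348  0.1799] s=-0.0394 F [-0.8 -0.3 -2.2] w0.177 g78
```

```bash
cat >> h.py <<'E'
def insert(s,zc=.075):
    p=B+RT*s
    ctrl.move_l([*p,tz(.135)],feed=.15); st("over")
    ctrl.move_l([*p,tz(zc)],feed=.05); st("in")
    ctrl.sleep(.4); return st("held")
E
python3 - <<'E'
from h import *
insert(.0355)
for n in("scene","top"):
    im,_=capture(n); cv2.imwrite(f"pics/{n}2.png",im[:,:,::-1])
    if n=="scene": cv2.imwrite("pics/scene2c.png",cv2.resize(im[150:260,265:425],None,fx=5,fy=5,interpolation=cv2.INTER_CUBIC)[:,:,::-1])
E
```

```text
over t13.98 [ 0.5911 -0.1084  0.1644] s=0.0345 F [ 0.1  0.7 -1.6] w0.173 g78
in t15.33 [ 0.5906 -0.1092  0.1047] s=0.0354 F [ 0.   1.3 -3.4] w0.178 g80
held t15.73 [ 0.591  -0.1093  0.105 ] s=0.0355 F [-1.4  2.6 -2.4] w0.176 g80
```

View pics/scene2c.png

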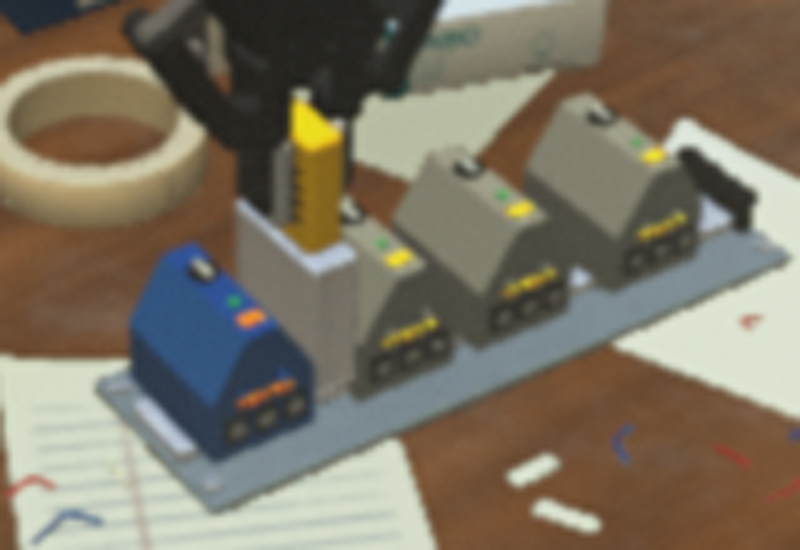

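The spacer sits between blue and module 1, and module 1 has moved right. Next are gaps 2 and 3, each 66 mm plus a small clearance further along.

```bash
python3 - <<'E'
from h import *
s=.0355
for k in (2,3):
    st("hold"); p=B+RT*s
    ctrl.move_l([*p,tz(.135)],feed=.1)
    s+=.0668; p=B+RT*s
    ctrl.move_l([*p,tz(.135)],feed=.12); ctrl.sleep(.5)
    r=insert(s); s=float((np.array(r["tcp_pos"])[:2]-B)@RT); print("next base",s)
ctrl.move_l([*(B+RT*s),tz(.14)],feed=.1); st("out")
ctrl.move_pose([.49,.0,.26],q(TH)); st("clear")
for n in("scene","top"):
    p,d=capture(n); cv2.imwrite(f"pics/{n}3.png",p[:,:,::-1])
    W=cloud(n,d);v,u=np.mgrid[:480,:640];H=W[...,2]
    br=(u>310)&(u<475)&(v>190)&(v<290) if n=="top" else (u>275)&(u<435)&(v>150)&(v<255)
    k,l=cv2.connectedComponents((br&(H>.061)&(H<.072)).astype(np.uint8))
    c=[]
    for i in range(1,k):
        w=W[l==i]
        if len(w)>100: c.append(((w[:,:2].mean(0)-B)@RT,(np.array(cv2.minAreaRect((w[:,:2]*1000).astype(np.float32))[0])/1000-B)@RT))
    c=np.array(sorted(c));print(n,c.round(4).tolist(),"gaps",(np.diff(c,axis=0)-.046).round(4).tolist())
E
```

```text
hold t15.83 [ 0.5911 -0.1093  0.1051] s=0.0355 F [-0.7  3.  -1.4] w0.179 g80
over t18.04 [ 0.5855 -0.176   0.165 ] s=0.1023 F [-0.1  0.4 -1.6] w0.179 g79
in t19.39 [ 0.585  -0.1759  0.1048] s=0.1023 F [-0.3  1.9 -2.8] w0.175 g79
held t19.79 [ 0.5851 -0.1759  0.105 ] s=0.1023 F [-1.1  2.1 -2.3] w0.177 g79
next base 0.10233352141809027
hold t19.79 [ 0.5851 -0.1759  0.105 ] s=0.1023 F [-1.1  2.1 -2.3] w0.177 g79
over t22.00 [ 0.5797 -0.2425  0.165 ] s=0.1692 F [ 0.8  0.3 -1.7] w0.181 g79
in t23.35 [ 0.5793 -0.2424  0.1048] s=0.1691 F [ 0.1  1.3 -2.8] w0.180 g79
held t23.75 [ 0.5794 -0.2425  0.105 ] s=0.1692 F [-0.8  2.7 -2.6] w0.179 g80
next base 0.16916470582505402
out t24.55 [ 0.5794 -0.2427  0.1698] s=0.1693 F [ 0.  -0.1 -3. ] w0.178 g80
clear t25.62 [ 0.4906 -0.0015  0.2597] s=-0.0634 F [ 0.1 -0.2 -0.8] w0.177 g79
scene [[-0.0031, -0.0036], [0.0653, 0.066], [0.132, 0.1329], [0.1989, 0.2002]] gaps [[0.0224, 0.0236], [0.0207, 0.0208], [0.0208, 0.0214]]
top [[0.0004, 0.0005], [0.0662, 0.0654], [0.1327, 0.1333], [0.199, 0.1996]] gaps [[0.0198, 0.0189], [0.0205, 0.0219], [0.0203, 0.0203]]
```

View pics/top3.png

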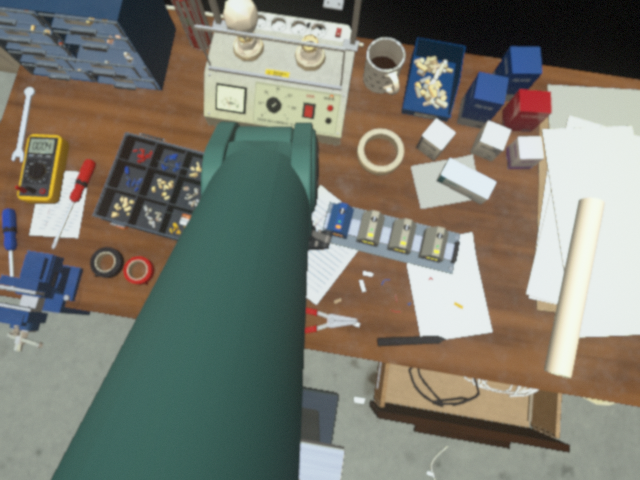

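The top picture shows an evenly spaced row at (340,218), (369,227), (402,236) and (433,243). The top camera gives gaps of about 20 mm. The scene camera's blue reading is partly hidden by the arm. Now I put the spacer back on the mat.

```bash
python3 - <<'E'
from h import *
M=[.440,.107]
ctrl.move_pose([*M,.20],q(-.165)); ctrl.sleep(.3)
ctrl.move_l([*M,.100],feed=.12); st("near")
f0=status.sense()["contact_force"][2]
for z in np.arange(.0975,.0885,-.0008):
    ctrl.move_l([*M,z],feed=.02); f=status.sense()["contact_force"][2]
    if f-f0>2.5: break
st("down")
ctrl.grip(.45); st("open"); ctrl.sleep(.3)
ctrl.move_l([*M,.22],feed=.12)
ctrl.move_pose([.45,-.20,.35],q(-.1)); st("away")
for n in("scene","top"):
    p,d=capture(n); cv2.imwrite(f"pics/{n}4.png",p[:,:,::-1])
    W=cloud(n,d);v,u=np.mgrid[:480,:640];H=W[...,2]
    hsv=cv2.cvtColor(p,cv2.COLOR_RGB2HSV)
    t=(hsv[...,0]>18)&(hsv[...,0]<36)&(hsv[...,1]>120)&(H>.108)&(H<.128)&(np.hypot(W[...,0]-.44,W[...,1]-.107)<.07)
    w=W[t];print(n,len(w),w.mean(0).round(4) if len(w) else "")
E
```

```text
near t27.59 [0.4405 0.1072 0.1004] s=-0.1673 F [-0.4 -0.6 -1. ] w0.176 g80
down t30.12 [0.4401 0.107  0.0911] s=-0.1671 F [-1.1 -0.2  9.7] w0.176 g81
open t30.47 [0.44   0.107  0.0902] s=-0.1671 F [ 0.1 -0.2 -0.6] w0.453 g0
away t33.26 [ 0.4501 -0.1984  0.3492] s=0.1364 F [ 0.2 -0.2  0.3] w0.448 g0
scene 271 [0.4369 0.1098 0.1167]
top 200 [0.4394 0.1077 0.1182]
```

View pics/scene4.png

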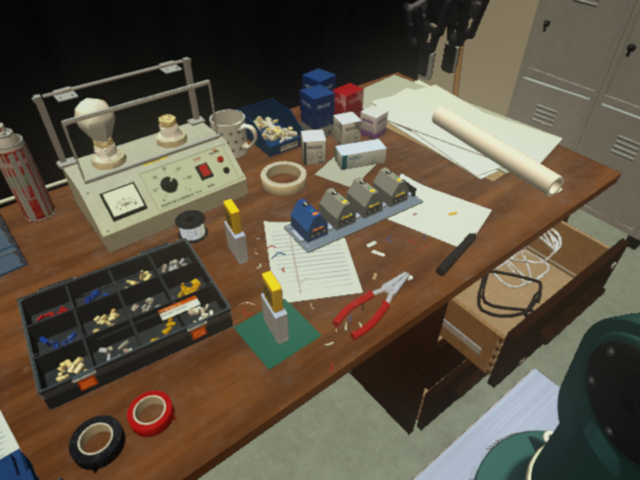

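The spacer stands upright on the mat at about (273,310), and the row and the arm are clear. I check the gaps once more in the unobstructed view, then hand in.

```bash
python3 - <<'E'
from h import *
p,d=capture("scene");W=cloud("scene",d);v,u=np.mgrid[:480,:640];H=W[...,2]
k,l=cv2.connectedComponents(((u>275)&(u<435)&(v>150)&(v<255)&(H>.061)&(H<.072)).astype(np.uint8))
c=np.array(sorted((W[l==i][:,:2].mean(0)-B)@RT for i in range(1,k) if (l==i).sum()>100))
g=np.diff(c)-.046;print(g.round(4))
if len(g)==3 and abs(g-.02).max()<.0025: ctrl.sign_off();st("signed off")
E
```

```text
[0.0201 0.0206 0.0209]
the job is handed in; nothing more can be done
the job is handed in; nothing more can be done
```

I handed the job in: the three gaps last measured 20.1, 20.6 and 20.9 mm, and the spacer stands upright and released on the green mat, about 34 s into the 64 s allowed.

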